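# Hang the glass door of a bangle showcase on its lift-off hinge

### The arm

A 6-joint arm with a two-finger parallel gripper is mounted at the origin on the work surface. World frame = base frame: x ahead of the robot, y to its left, z up, the work surface at z = 0. Lengths are in mm, angles in rad, forces in N, time in s.
With the tool pointing down it reaches from about 275 to 1000 mm from the base axis. Payload 8.4 kg.
Tool frame: the origin (TCP) lies at the very end of the fingers, on their centre line; the grasp point (between the pads) lies 19 mm behind it (arm.pinch_z is the distance from the TCP to the grasp point, in mm); z points along the fingers, y is the line along which they close (so a half turn about z gives the same grasp; the last joint's range is limited). The gripper opens to 85 mm and grips with 20 to 120 N. Pads are 22 mm wide; open, the fingers measure 114 mm over their backs; the gripper's body (76 mm by 85 mm) begins 54 mm behind the grasp point. The pads swing forward as they close: fully open they stand 13 mm farther back than shut.
Start: joints at [1.209, 0.353, 1.633, -0, 1.155, -0.002], TCP at [220.053, 584.982, 231.281] pointing down, gripper open.
Joint ranges: [-2.63, 2.63], [-0.92, 2.1], [0.06, 2.66], [-1.3, 4.44], [0, 2.69], [-3.02, 3.02]. Speed limits (rad/s): [2.22, 2.22, 2.79, 3.14, 3.14, 3.14].

### API

Orientations are given as a unit quaternion [w, x, y, z].
In Python, from cell import sensors, get_image, finish_job, arm gives the robot as it stands.
- The arm moves only by the tool arm_command, never from a script. Its argument "motion" is a list that holds one entry, the list of rows, each a list of 6 numbers: the shift along the tool's x, y, z in m, then the turn, a rotation vector about the tool's x, y, z in degrees. A call has 1 to 20 rows; each row is the pose to reach, as a shift and turn from the pose commanded when the call began, along the tool's axes at that moment; what a row does not reach only later rows make up. A row lasts 1/10 s, in which the tool goes at most 50 mm and 8.59 degrees, less where a joint would pass 70% of its speed; a pose out of reach is approached as far as the arm can. A call with a gripper value outside its range is refused whole. "jaw" is the opening, from 0 (shut) to 1 (fully open), set as the call begins (left out, the last holds). The fingers move at their own pace and stop on an object; "grip_force" is the grip in N (left out, the last holds). Time passes only in rows, so rows that repeat a pose let the fingers close. It gives the time, the measured TCP pose, the force, the opening and the grip force at its end, in the units of the state.
- sensors.state(): the state, without advancing time (a new reading comes with each control period).
- get_image(name): name is "scene" or "top" or "wrist"; returns a dict with "img" (400x640x3 uint8, blue, green, red), "camera_matrix" (3x3 intrinsics, pixels), "R" (3x3) and "t" (3): a world point X has camera coordinates R X + t; the wrist camera has in their place "hand_eye" (4x4, takes a point from camera to tool coordinates, whose origin is the TCP and whose axes are the flange's). Camera axes: x right, y down, z forward; pixel columns grow to the right and rows downward; lengths in mm; the calibration is good to about 2 mm. A picture is of the moment at which its call begins: read the wrist's pose just before it. There is no depth.
- finish_job(): hands the job in; it is judged then, once.
The state is a dict: "clock": time; "joint_positions": joint angles; "joint_vel": joint speeds; "joint_efforts": joint torques, N m; "tool_pos": TCP position; "orientation": TCP orientation; "force": force on the tool from outside, world axes, zero at the start; "ft_torque": the same for the moment, N m; "width": finger opening in mm; "grasp_force": force on a finger pad.
Only numpy, scipy, OpenCV 4.12 (cv2) and the standard library are available. Lean on these libraries where they do the work, as an engineer would, in place of code of your own. Each camera call takes 0.05 s, during which the arm holds its last target. There are 200 camera calls.

### The job

The little glass door of the bangle showcase stands in the wooden rack. Take it by its wooden handle, hang it on the showcase in the wide-open position by gently lowering both hinge knuckles onto the two hinge pins until they are fully home, then swing it gently shut against the stop and let go. Do not force the pins or knock the glass about, and leave the bangles and the red box where they are.

Things in the scene. Friction and masses are not known exactly. Their poses are not given: they have to be found in the camera images.
- showcase: Fixed glass showcase with brass edges, 160 deep (x) x 210 wide (y) x 165 high, open front facing its -x; origin at the centre of its underside. A brass carriage with two vertical hinge pins stands before the front near the +y end.
- hinge_mark (a point): Outer end of the hinge slot (axes as showcase), 94 mm before (-x) and 100 mm to +y of its origin, 36 mm up: height of the lower knuckle's underside when home. The carriage is clamped anywhere in the slot: the true hinge axis lies 4 to 36 mm to -y of this mark (exact in x). Where is not reported: find it by feel or sight. The carriage holds firm under 60 N.
- upper_mark (a point): 80 mm above hinge_mark. Two equal steel pins, diameter 8, 22 tall, tips tapered to 6.4 over 1.5, stand on the hinge axis, rising from the heights of the two marks. Each stands on a brass arm 6 thick, 13 wide, running back to the carriage plate (16 wide, 12 mm behind the axis). Beside the pins is free space, so a knuckle can be brought gently against a pin's side.
- stop_mark (a point): Middle of the front face of the wooden door stop, a strip 30 wide on the showcase front, 143 tall (axes as showcase); 170 mm to -y of hinge_mark, 5.5 mm behind the hinge axis. The shut door lies against it: its mid-plane on the hinge axis, parallel to the showcase's y, reaching from the hinge to -y. Wide open it points to the showcase's -x.
- door_handle (a point): Centre of the door's wooden handle, a plate 34 long (x) x 10 thick (y) x 40 tall standing on the top rail; grasp it from above across its thickness. Axes: x along the door to its hinge edge, y through its thickness, z up. Door: brass frame and glass, 150 wide x 130 high x 10 thick, 0.2 to 0.4 kg, balanced under the handle; underside 150 mm below this point.
- door_hinge (a point): On the knuckle axis at the lower knuckle's underside (axes as handle): 72 mm to +x of and 138 mm below the handle's centre. Two knuckles, outer diameter 17.6, bore 9.6, 20 long, the upper 80 mm above the lower. The lower must pass under the upper arm: bring the door in sideways with this point 24 to 46 mm above the mark, then lower. The hung door turns freely and sags 1 degree.
- door_edge (a point): Middle of the door's free edge, half-way up (axes as handle): 90 mm to -x of and 85 mm below the handle's centre, 162 mm from the hinge axis.
- rack: Fixed wooden rack, base 190 x 80, 12 thick, with two bars along its x, 30 tall, forming a 12 wide groove in which the door stands upright; lift it straight up at least 35 mm to clear. Origin on the underside, below the door's handle.
- kada_a: Silver-toned bangle lying flat, outer diameter 68, 10 high; origin at its underside centre. Leave alone.
- kada_b: Second silver-toned bangle, the same. Leave alone.
- bone_bangle: Carved bone bangle lying flat, outer diameter 74, 14 high; origin at its underside centre. Leave alone.
- red_box: Red lacquered jewellery box, 79 x 69 x 49 high; origin at its underside centre. Leave alone.
There are look-alikes about, which are no part of the job. Leave any purple look-alike of the part that bears door_handle alone. There is more than one size of the rack; the job needs the larger.

How it is judged:
By the outcome, as a careful person would: the job done as asked, in the order asked, and still so for the second after the job is handed in, with the robot touching nothing.
It also fails if it takes over 72 s, if anything falls off the work surface, if the arm or the gripper's body presses on something with over 40 N, if the wrist force passes 120 N, or if a joint passes its speed limit or range.

## Working session

There is one attempt and no reset: what is moved stays moved. The work goes in short steps, Python scripts to look and compute and a tool call to move; the robot and the scene stay as the last step left them, time stands still between calls to the robot, and variables do not carry over. Pictures are saved under pics/ and viewed, at most 10 in all, crops included, and the job is handed in when it is done.

Besides the shell and the picture viewer there is one more tool, called by a JSON object that holds its "method" and its "body", one argument or row to a line. arm_command: Moves the arm, as the interface text tells. Its arguments: {"type":"object","properties":{"motion":{"type":"array","items":{"type":"array","items":{"type":"array","items":{"type":"number"}}}},"jaw":{"type":"number"},"grip_force":{"type":"number"}},"required":["motion"]}

```bash
mkdir -p pics; ls
cat > h.py <<'E'
from cell import sensors, get_image, finish_job, arm
import numpy as np, cv2
from scipy.spatial.transform import Rotation as Ro
def save(n,f,crop=None,s=1):
    d=get_image(n); im=d["img"]; 
    if crop: x0,y0,x1,y1=crop; im=im[y0:y1,x0:x1]
    if s!=1: im=cv2.resize(im,None,fx=s,fy=s,interpolation=cv2.INTER_CUBIC)
    cv2.imwrite("pics/"+f,im); return d
def ray(d,u,v):
    K=np.array(d["camera_matrix"]);R=np.array(d["R"]);t=np.array(d["t"]).ravel()
    return -R.T@t, R.T@np.linalg.solve(K,[u,v,1.])
def atz(d,u,v,z):
    c,r=ray(d,u,v); return c+r*(z-c[2])/r[2]
def proj(d,X):
    K=np.array(d["camera_matrix"]);R=np.array(d["R"]);t=np.array(d["t"]).ravel()
    p=K@(R@np.asarray(X,float)+t); return p[:2]/p[2]
E
python3 - <<'E'
from h import *
import pickle
a=save("scene","s1.png");b=save("top","t1.png")
pickle.dump((a,b),open("cams.pkl","wb"))
for d in(a,b):print(d["camera_matrix"],d["R"],d["t"])
print(sensors.state())
E
```

```text
pics
[[435.67871071   0.         317.36559414]
 [  0.         435.67871071 193.64022837]
 [  0.           0.           1.        ]] [[-0.84144847  0.54027814  0.00799973]
 [ 0.45572008  0.71755373 -0.52672179]
 [-0.29031651 -0.43956361 -0.85000009]] [ 375.23294579 -247.16348326 1367.0563467 ]
[[363.50674789   0.         327.14684018]
 [  0.         363.50674789 199.17303844]
 [  0.           0.           1.        ]] [[ 0.02931584 -0.99946625  0.01441549]
 [-0.99391936 -0.0306784  -0.10575041]
 [ 0.10613621 -0.01122767 -0.99428821]] [108.09683729 561.34492952 789.75244985]
{'clock': 0.1, 'joint_positions': array([ 1.20861887e+00,  3.53564173e-01,  1.63408004e+00, -9.91059782e-06,
        1.15518852e+00, -2.43481559e-03]), 'joint_vel': array([-0.00052544, -0.00190546, -0.00265188,  0.00175587, -0.00127015,
        0.00081888]), 'joint_efforts': array([-1.24986160e-03, -6.06352329e+01, -3.42820108e+01, -1.01077744e-04,
        3.86499378e-03,  1.54587532e-06]), 'tool_pos': array([219.89011504, 584.57692402, 230.63726575]), 'orientation': array([-1.07954427e-04,  1.78900968e-01,  9.83866891e-01, -6.10584022e-04]), 'force': array([-0.09546926, -0.17546571,  0.59165321]), 'ft_torque': array([ 0.00070659,  0.00544857, -0.04618495]), 'grasp_force': 0.0, 'width': 85.22754917582218}
```

```bash
sleep 1
```

```text
(no output)
```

View pics/s1.png

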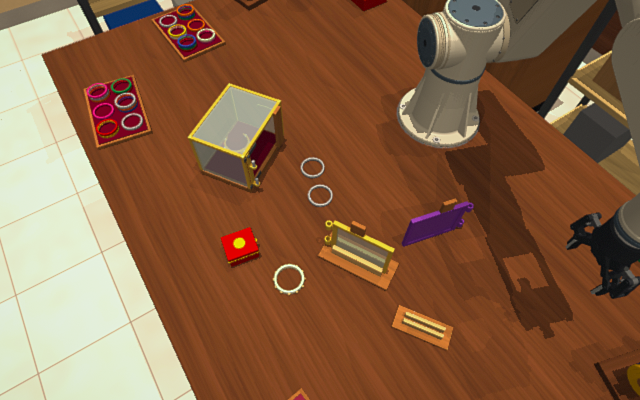

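View pics/t1.png

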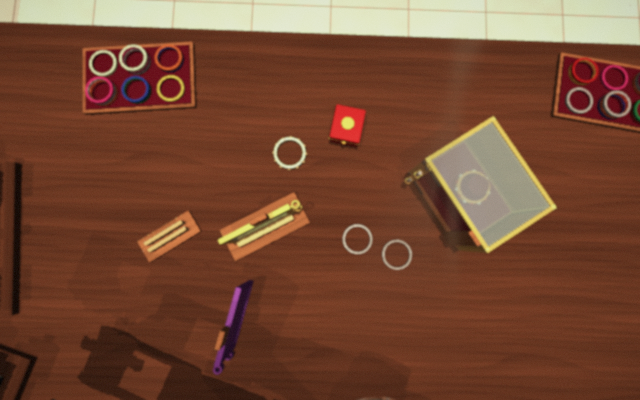

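The top view shows the brass door in the larger rack at (265,222), its handle near (262,216) and its knuckles near (295,206). The look-alikes are the purple door at (232,325) and the small empty rack at (168,237). The showcase is at (490,185), with its hinge carriage near (413,178) and the stop near (477,238).

I choose the brass door, and check it in close crops.

Run:
```python
from h import *
import pickle
a,b=pickle.load(open("cams.pkl","rb"))
def c(d,x0,y0,w,h,s): return cv2.resize(d["img"][y0:y0+h,x0:x0+w],None,fx=s,fy=s,interpolation=cv2.INTER_CUBIC)
def grid(im,x0,y0,s,st=10):
    for k in range(0,im.shape[1],st*s):
        cv2.putText(im,str(x0+k//s),(k,8),0,.3,(255,255,255),1);cv2.line(im,(k,8),(k,14),(255,255,255),1)
    for k in range(0,im.shape[0],st*s):
        cv2.putText(im,str(y0+k//s),(0,k+4),0,.3,(255,255,255),1)
    return im
A=grid(c(b,210,185,100,75,8),210,185,8)
cv2.imwrite("pics/door_top.png",A)
B=grid(c(b,400,110,160,150,4),400,110,4)
cv2.imwrite("pics/case_top.png",B)
print(b["img"].shape)
```

```text
(400, 640, 3)
```

View pics/door_top.png

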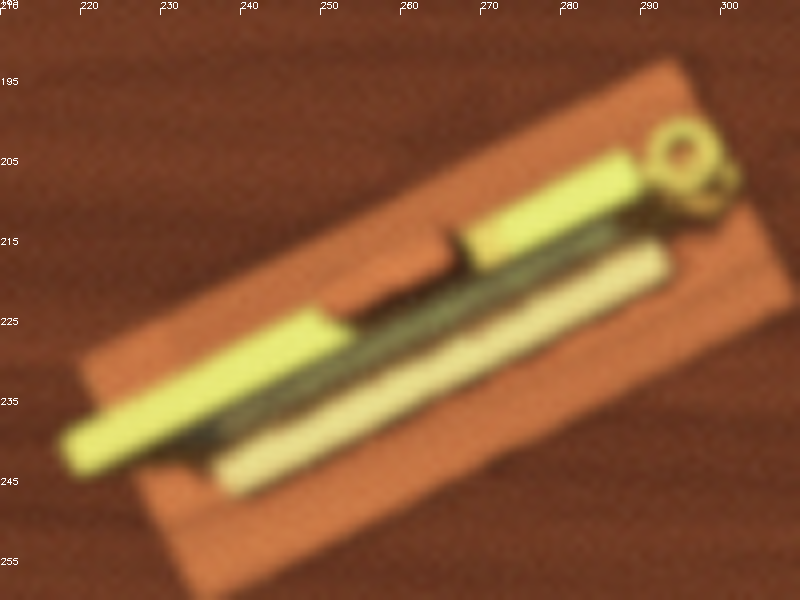

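View pics/case_top.png

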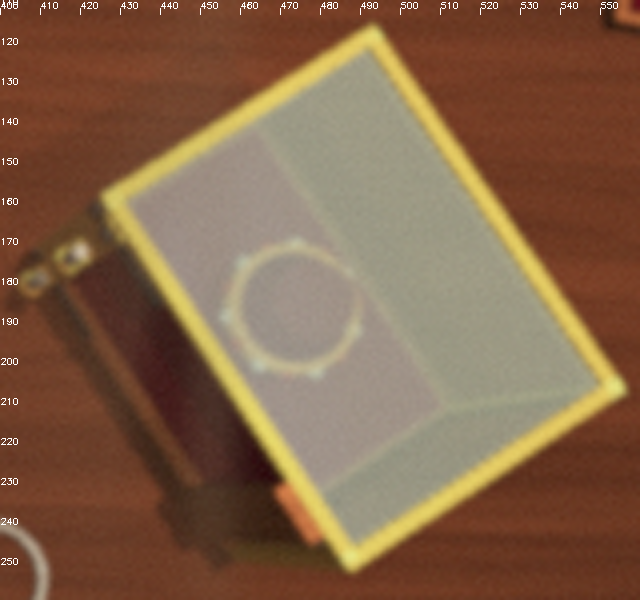

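Run:
```python
from h import *
import pickle
a,b=pickle.load(open("cams.pkl","rb"))
C=np.array([atz(b,*p,165)[:2] for p in [(426.3,159.3),(493.3,117.5),(554.5,206.8),(488,251.5)]])
print(C.round(1),C.mean(0).round(1)); print([np.linalg.norm(C[i]-C[(i+1)%4]).round(1) for i in range(4)])
v=(C[1]-C[0])+(C[2]-C[3]);w=(C[0]-C[3])+(C[1]-C[2])
a1=np.arctan2(v[1],v[0]);a2=np.arctan2(w[1],w[0])-np.pi/2
print(np.degrees([a1,a2]))
th=(80*a1*1+105*a2)/(185); o=C.mean(0);R=np.array([[np.cos(th),-np.sin(th)],[np.sin(th),np.cos(th)]])
def case(x,y,z): return np.r_[o+R@[x,y],z]
for z in(138,58):
  for dy in(4,12,20,28,36): print(z,dy,case(-94,100-dy,z).round(1),proj(b,case(-94,100-dy,z)).round(1),proj(a,case(-94,100-dy,z)).round(1))
print("bottom corners",[proj(b,case(x,y,0)).round(1) for x,y in[(-80,105),(-80,-105)]])
# door
for p in [(295.2,204)]: k=atz(b,*p,124); print("knuckle",k.round(1))
e0=atz(b,219,240.5,142);e1=atz(b,288.5,206.5,142)
hc=atz(b,0.5*(249+267)/1,217,182)
print("rail ends",e0.round(1),e1.round(1),np.linalg.norm(e1-e0),np.degrees(np.arctan2(*(e1-e0)[[1,0]])))
u=(k-e0)[:2];u/=np.linalg.norm(u);print("u",u,np.degrees(np.arctan2(u[1],u[0])), "handle from knuckle",k[:2]-72*u,"knuckle-e0",np.linalg.norm((k-e0)[:2]))
for p in[(249.5,222),(266.5,213.5),(258,218)]: print("handle top",atz(b,*p,182).round(1))
```

```text
[[ 625.5  -60.2]
 [ 712.1 -190.3]
 [ 542.1 -303.2]
 [ 454.7 -175.4]] [ 583.6 -182.3]
[np.float64(156.3), np.float64(204.1), np.float64(154.8), np.float64(206.0)]
[-56.01025584 -56.19644445]
138 4 [610.9 -50.7 138. ] [417.6 169.4] [251.7 162.7]
138 12 [604.3 -55.2 138. ] [419.9 172.7] [253.1 160.3]
138 20 [597.6 -59.6 138. ] [422.1 176.1] [254.6 158. ]
138 28 [591.  -64.1 138. ] [424.4 179.5] [256.1 155.6]
138 36 [584.3 -68.6 138. ] [426.6 182.9] [257.6 153.3]
58 4 [610.9 -50.7  58. ] [408.1 176.2] [255.3 180.3]
58 12 [604.3 -55.2  58. ] [410.1 179.2] [256.7 178. ]
58 20 [597.6 -59.6  58. ] [412.1 182.3] [258.  175.7]
58 28 [591.  -64.1  58. ] [414.1 185.4] [259.4 173.5]
58 36 [584.3 -68.6  58. ] [416.1 188.4] [260.8 171.2]
bottom corners [array([405.1, 174. ]), array([455.1, 250.1])]
knuckle [536.1 189.1 124. ]
rail ends [460.1 330.2 142. ] [529.2 200.5 142. ] 146.9954429442886 -61.957440616936296
u [ 0.47412398 -0.88045809] -61.697671955568346 handle from knuckle [501.9767077  252.48105379] knuckle-e0 160.25927501804773
handle top [495.6 266.  182. ]
handle top [511.9 236.  182. ]
handle top [503.3 251.  182. ]
```

```bash
cat >> h.py <<'E'
def rel(target,yaw_y=None,q=None):
    """shift (m) and turn (deg) from current pose to world target; yaw_y = world angle (deg) of tool y, tool straight down"""
    s=sensors.state(); R=Ro.from_quat(np.roll(s["orientation"],-1)); 
    sh=R.inv().apply(np.array(target)-s["tool_pos"])/1000
    if yaw_y is None: T=np.zeros(3)
    else:
        c,n=np.cos(np.radians(yaw_y)),np.sin(np.radians(yaw_y))
        T=(R.inv()*Ro.from_matrix(np.array([[-n,c,0],[c,n,0],[0,0,-1.]]))).as_rotvec(degrees=True)
    return np.r_[sh.round(4),T.round(2)]
E
sed -i 's/\[-n,c,0\]/[-n,c,0]/' h.py
python3 - <<'E'
from h import *
# want tool x = -door x (118.2deg), y at 28.2
print(rel([502.7,251.7,240],28.2), sensors.state()["force"])
d=get_image("wrist");print(d["hand_eye"],d["camera_matrix"])
E
```

```text
[-3.819e-01 -2.120e-01 -9.100e-03 -7.000e-02  3.000e-02  4.119e+01] [-0.09546926 -0.17546571  0.59165321]
[[-8.42381551e-04 -9.44987253e-01 -3.27106073e-01  8.41236426e+01]
 [ 9.99999221e-01 -4.94862752e-04 -1.14562808e-03 -1.02976012e+00]
 [ 9.20731323e-04 -3.27106783e-01  9.44986934e-01 -1.42398572e+02]
 [ 0.00000000e+00  0.00000000e+00  0.00000000e+00  1.00000000e+00]] [[333.33719717   0.         319.99205551]
 [  0.         333.33719717 202.32679256]
 [  0.           0.           1.        ]]
```

{"method": "arm_command", "body": {
  "motion": [
    [[-0.382, -0.212, -0.009, 0, 0, 41.2], [-0.382, -0.212, -0.009, 0, 0, 41.2], [-0.382, -0.212, -0.009, 0, 0, 41.2], [-0.382, -0.212, -0.009, 0, 0, 41.2], [-0.382, -0.212, -0.009, 0, 0, 41.2], [-0.382, -0.212, -0.009, 0, 0, 41.2], [-0.382, -0.212, -0.009, 0, 0, 41.2], [-0.382, -0.212, -0.009, 0, 0, 41.2], [-0.382, -0.212, -0.009, 0, 0, 41.2], [-0.382, -0.212, -0.009, 0, 0, 41.2], [-0.382, -0.212, -0.009, 0, 0, 41.2], [-0.382, -0.212, -0.009, 0, 0, 41.2], [-0.382, -0.212, -0.009, 0, 0, 41.2], [-0.382, -0.212, -0.009, 0, 0, 41.2]]
  ],
  "jaw": 0.6
}}

```text
clock: 1.55
tool_pos: [502.3, 253.0, 240.3]
orientation: [-0.0, 0.513, 0.858, -0.0]
force: [-0.3, -0.3, 0.6]
width: 51.1
grasp_force: 0.0
```

```bash
cat >> h.py <<'E'
def wcam(f=None):
    s=sensors.state();d=get_image("wrist");H=np.array(d["hand_eye"])
    Rt=Ro.from_quat(np.roll(s["orientation"],-1)).as_matrix()
    Rc=Rt@H[:3,:3];tc=Rt@H[:3,3]+s["tool_pos"]
    e=dict(img=d["img"],camera_matrix=d["camera_matrix"],R=Rc.T,t=-Rc.T@tc)
    if f: cv2.imwrite("pics/"+f,d["img"])
    return e
E
python3 - <<'E'
from h import *
import pickle
s=sensors.state();print(s["tool_pos"],s["joint_positions"],s["clock"],s["width"])
w=wcam("w1.png");pickle.dump(w,open("w1.pkl","wb"))
im=w["img"].copy()
u=np.array([.474,-.880])
h=np.array([502.7,251.7]);n=np.array([.88,.474])
for a_ in(-17,17):
  for b_ in(-5,5): print(proj(w,np.r_[h+a_*u+b_*n,182]).round(1))
print("kn",proj(w,np.r_[h+72*u,124]).round(1),"edge",proj(w,np.r_[h-83*u,142]).round(1))
E
```

```text
[502.29622087 252.96510234 240.26581782] [ 4.63821727e-01  2.47404988e-01  1.75952756e+00  8.77013633e-05
  1.13477782e+00 -2.98214336e-02] 1.55 51.12672774177105
[312.9 199.7]
[328.6 199.7]
[313.3 247.9]
[328.3 247.9]
kn [320.8 273.8] edge [320.7  89.6]
```

View pics/w1.png

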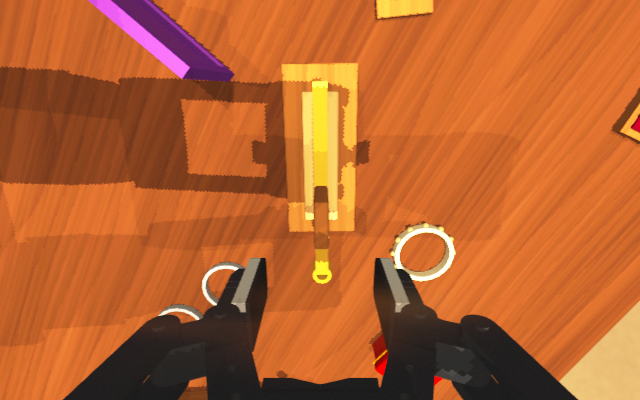

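The wrist view shows the brass rail centred at column 320 and the knuckle at (321,273), within 1 mm of prediction. I will descend, close on the handle and lift.

{"method": "arm_command", "body": {
  "motion": [
    [[-0.001, 0, 0.02, 0, 0, 0], [-0.001, 0, 0.04, 0, 0, 0], [-0.001, 0, 0.06, 0, 0, 0], [-0.001, 0, 0.075, 0, 0, 0], [-0.001, 0, 0.085, 0, 0, 0], [-0.001, 0, 0.09, 0, 0, 0], [-0.001, 0, 0.09, 0, 0, 0]]
  ]
}}

```text
clock: 2.3
tool_pos: [503.2, 251.3, 150.0]
orientation: [-0.0, 0.514, 0.858, -0.0]
force: [-0.1, 0.2, 1.3]
width: 51.4
grasp_force: 0.0
```

{"method": "arm_command", "body": {
  "motion": [
    [[0, 0, 0, 0, 0, 0], [0, 0, 0, 0, 0, 0], [0, 0, 0, 0, 0, 0], [0, 0, 0, 0, 0, 0], [0, 0, 0, 0, 0, 0], [0, 0, 0, 0, 0, 0], [0, 0, 0, 0, 0, 0], [0, 0, 0, 0, 0, 0]]
  ],
  "jaw": 0,
  "grip_force": 45
}}

```text
clock: 3.1
tool_pos: [503.9, 251.4, 151.1]
orientation: [0.0, 0.514, 0.858, 0.001]
force: [-0.3, -0.9, 7.1]
width: 9.3
grasp_force: 45.9
```

{"method": "arm_command", "body": {
  "motion": [
    [[0, 0, -0.005, 0, 0, 0], [0, 0, -0.015, 0, 0, 0], [0, 0, -0.025, 0, 0, 0], [0, 0, -0.035, 0, 0, 0], [0, 0, -0.045, 0, 0, 0], [0, 0, -0.06, 0, 0, 0], [0, 0, -0.08, 0, 0, 0], [0, 0, -0.1, 0, 0, 0], [0, 0, -0.1, 0, 0, 0], [0, 0, -0.1, 0, 0, 0]]
  ]
}}

```text
clock: 4.1
tool_pos: [503.3, 251.1, 250.4]
orientation: [0.0, 0.514, 0.858, 0.0]
force: [-1.0, -0.4, -3.8]
width: 9.4
grasp_force: 44.6
```

Run:
```python
from h import *
import pickle
s=sensors.state();print(s["tool_pos"],s["force"],s["ft_torque"],s["width"],s["orientation"])
w=wcam();
im=cv2.resize(w["img"][40:300,220:420],None,fx=2.2,fy=2.2,interpolation=cv2.INTER_CUBIC)
pickle.dump((s,w),open("w2.pkl","wb"))
t=get_image("top");c=cv2.resize(t["img"][150:250,190:320],None,fx=2.5,fy=2.5,interpolation=cv2.INTER_CUBIC)
sc=get_image("scene");c2=cv2.resize(sc["img"][170:290,300:430],None,fx=2.5,fy=2.5,interpolation=cv2.INTER_CUBIC)
H=np.zeros((572,770,3),np.uint8);H[:im.shape[0],:im.shape[1]]=im;H[:250,442:442+325]=c;H[255:555,442:442+325]=c2
cv2.imwrite("pics/lift.png",H)
```

```text
[503.33260052 251.12303235 250.42865235] [-0.9581749  -0.39985196 -3.84351699] [-0.01787928 -0.00130039  0.00806528] 9.363231187960878 [1.72742124e-04 5.13656954e-01 8.57995599e-01 2.37769613e-04]
```

View pics/lift.png

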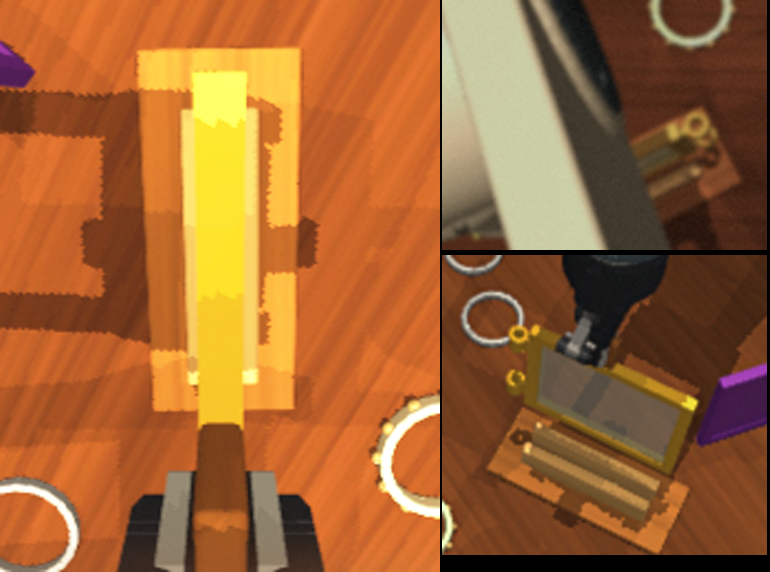

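The door is lifted clear and hangs upright: far rail end at about (320,72) in the wrist view, upper knuckle at about (291,200) in the top view. I'll work out the in-hand offsets and the poses over the hinge.

Run:
```python
from h import *
import pickle
a,b=pickle.load(open("cams.pkl","rb"));s,w=pickle.load(open("w2.pkl","rb"))
R=Ro.from_quat(np.roll(s["orientation"],-1));p=s["tool_pos"]
for u in [(307.7,72),(332.3,72),(320,72)]:
  print("edge tool",R.inv().apply(atz(w,*u,p[2]-9)-p).round(1))
k=atz(b,291.2,200,p[2]+11-38);print("kn",k.round(1),"tool",R.inv().apply(k-p).round(1))
# other checks before lift
s0=sensors.state()
for t in["before"]:
  P=np.array([503.5,251.4,151]);print("kn rack tool",R.inv().apply(np.array([536.1,189.1,124])-P).round(1))
```

```text
edge tool [89.4 -5.8  9. ]
edge tool [89.4  4.6  9. ]
edge tool [89.4 -0.6  9. ]
kn [533.8 188.6 223.4] tool [-69.5  -2.7  27. ]
kn rack tool [-70.3  -0.7  27. ]
```

Run:
```python
from h import *
import pickle
a,b=pickle.load(open("cams.pkl","rb"))
P=[atz(b,418.7,173.7,138),atz(b,409.2,180.7,58)];print(np.round(P,1))
th=np.radians(-56.1);o=np.array([583.6,-182.3]);R=np.array([[np.cos(th),-np.sin(th)],[np.sin(th),np.cos(th)]])
for p in P: print("case xy",(R.T@(p[:2]-o)).round(1))
ax=np.mean(P,0)[:2]
ux=R[:,0];uy=R[:,1]
h=ax-30*ux
tcp=h-71.5*ux  # tool x=-ux
tcp=np.r_[tcp-(-0.7)*uy,225]
print(ax,tcp,rel(tcp,33.9))
im=cv2.resize(a["img"][130:205,225:300],None,fx=7,fy=7,interpolation=cv2.INTER_CUBIC)
cv2.imwrite("pics/pins_scene.png",im)
for z in (36,58,116,138): print(z,proj(a,np.r_[ax,z]).round(1))
```

```text
[[602.3 -52.9 138. ]
 [601.  -53.3  58. ]]
case xy [-97.   87.7]
case xy [-97.4  86.4]
[601.62993616 -53.07293986] [545.5998162   31.56372866 225.        ] [-0.2135 -0.0657  0.0242 -0.11   -0.01   -5.71  ]
36 [258.8 182.6]
58 [257.9 178.1]
116 [255.5 165.5]
138 [254.5 160.4]
```

View pics/pins_scene.png

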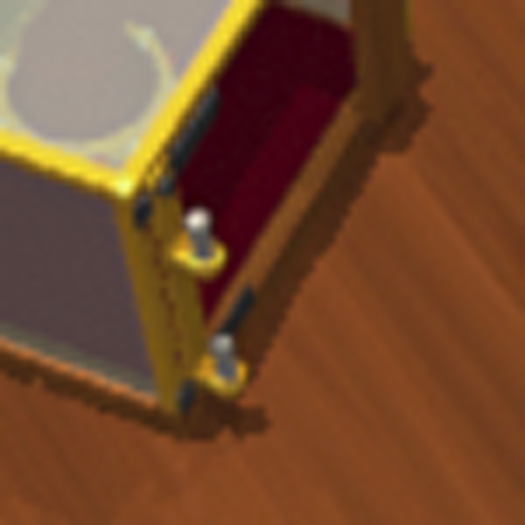

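The scene crop shows the upper pin tip at about (253,161) and the lower pin tip at about (257,179), within about 1 px (3 mm) of my axis estimate. I'll move in front of the hinge.

{"method": "arm_command", "body": {
  "motion": [
    [[-0.021, -0.006, 0.002, 0, 0, -0.6], [-0.042, -0.013, 0.005, 0, 0, -1.1], [-0.064, -0.02, 0.007, 0, 0, -1.7], [-0.085, -0.026, 0.01, 0, 0, -2.3], [-0.107, -0.033, 0.012, 0, 0, -2.9], [-0.128, -0.039, 0.015, 0, 0, -3.4], [-0.15, -0.046, 0.017, 0, 0, -4], [-0.17, -0.053, 0.019, 0, 0, -4.6], [-0.188, -0.058, 0.022, 0, 0, -5.1], [-0.2, -0.062, 0.024, 0, 0, -5.5], [-0.209, -0.0645, 0.024, 0, 0, -5.7], [-0.2135, -0.0657, 0.024, 0, 0, -5.7], [-0.2135, -0.0657, 0.024, 0, 0, -5.7], [-0.2135, -0.0657, 0.024, 0, 0, -5.7]]
  ],
  "grip_force": 90
}}

```text
clock: 5.65
tool_pos: [546.3, 32.4, 226.2]
orientation: [-0.0, 0.47, 0.882, 0.0]
force: [0.3, 0.0, -2.9]
width: 8.6
grasp_force: 89.7
```

Run:
```python
from h import *
import pickle
a,b=pickle.load(open("cams.pkl","rb"))
from scipy.optimize import least_squares
obs=[(b,(418.7,173.7),138),(b,(409.2,180.7),58),(a,(253.1,161.1),138),(a,(254.1,167.4),116),(a,(256.7,179),58),(a,(257.6,184.3),36)]
r=least_squares(lambda x:np.concatenate([proj(d,[x[0],x[1],z])-u for d,u,z in obs]),[602,-53]);print(r.x,r.fun.round(1))
s=sensors.state();print(s["tool_pos"],s["force"],s["ft_torque"],s["joint_positions"])
t=get_image("top");c=get_image("scene");pickle.dump((s,t,c),open("f.pkl","wb"))
A=cv2.resize(t["img"][130:230,370:500],None,fx=5,fy=5,interpolation=cv2.INTER_CUBIC)
B=cv2.resize(c["img"][130:230,240:340],None,fx=3,fy=3,interpolation=cv2.INTER_CUBIC)
H=np.zeros((590,800,3),np.uint8);H[:500,:500]=A[:,:500];H[:300,500:]=B;cv2.imwrite("pics/f.png",H)
print(proj(t,[*s["tool_pos"][:2],100]))
```

```text
[604.23359647 -52.38912997] [-0.2 -1.  -0.4 -1.5  0.6 -0.   0.6 -1.3  0.5 -0.3  0.4 -1.1]
[546.29259469  32.35352862 226.24158318] [ 0.28222106  0.01448041 -2.87827225] [ 0.11488045 -0.05585904 -0.02738556] [ 5.62652876e-02  2.37838207e-01  1.80573159e+00  2.66235116e-04
  1.09813768e+00 -5.35220269e-01]
[372.45125189 202.48108572]
```

View pics/f.png

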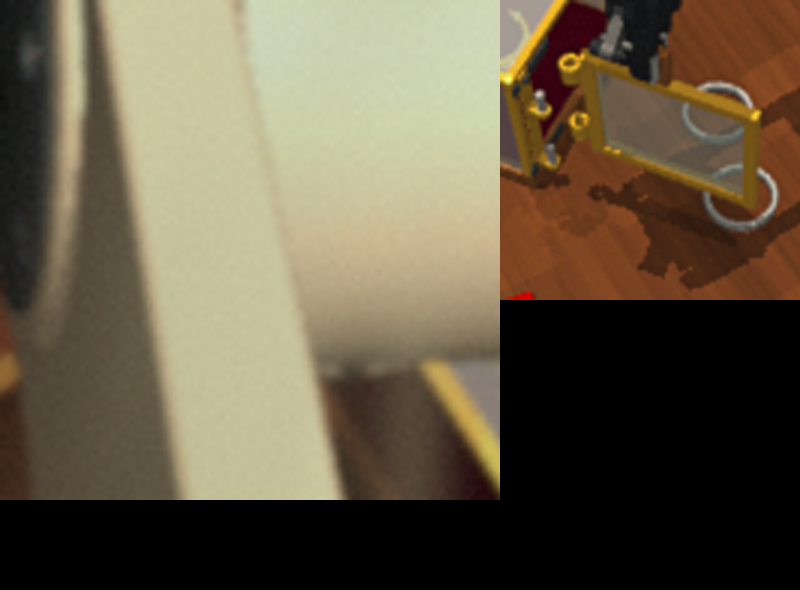

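The scene view shows the knuckles just in front of both pins, with the upper knuckle at about (264,153) and the upper pin tip at about (254,162). I'll lower to feeling height and advance.

{"method": "arm_command", "body": {
  "motion": [
    [[0, 0, 0.012, 0, 0, 0], [0, 0, 0.025, 0, 0, 0], [0, 0, 0.038, 0, 0, 0], [0, 0, 0.049, 0, 0, 0], [-0.002, 0, 0.049, 0, 0, 0], [-0.005, 0, 0.049, 0, 0, 0], [-0.008, 0, 0.049, 0, 0, 0], [-0.01, 0, 0.049, 0, 0, 0], [-0.01, 0, 0.049, 0, 0, 0], [-0.01, 0, 0.049, 0, 0, 0], [-0.01, 0, 0.049, 0, 0, 0]]
  ]
}}

```text
clock: 6.85
tool_pos: [551.9, 23.7, 177.4]
orientation: [0.0, 0.47, 0.882, 0.0]
force: [-0.3, -0.4, -3.4]
width: 8.3
grasp_force: 89.6
```

{"method": "arm_command", "body": {
  "motion": [
    [[-0.0005, 0, 0, 0, 0, 0], [-0.001, 0, 0, 0, 0, 0], [-0.0015, 0, 0, 0, 0, 0], [-0.002, 0, 0, 0, 0, 0], [-0.002, 0, 0, 0, 0, 0], [-0.002, 0, 0, 0, 0, 0]]
  ]
}}

```text
clock: 7.45
tool_pos: [553.0, 22.0, 177.3]
orientation: [-0.0, 0.47, 0.882, 0.0]
force: [0.2, -0.8, -2.3]
width: 8.7
grasp_force: 89.6
```

{"method": "arm_command", "body": {
  "motion": [
    [[-0.0005, 0, 0, 0, 0, 0], [-0.001, 0, 0, 0, 0, 0], [-0.0015, 0, 0, 0, 0, 0], [-0.0015, 0, 0, 0, 0, 0], [-0.0015, 0, 0, 0, 0, 0]]
  ]
}}

```text
clock: 7.95
tool_pos: [553.9, 20.7, 177.3]
orientation: [-0.0, 0.47, 0.882, -0.0]
force: [0.2, 1.2, -2.3]
width: 8.5
grasp_force: 89.6
```

{"method": "arm_command", "body": {
  "motion": [
    [[-0.0005, 0, 0, 0, 0, 0], [-0.001, 0, 0, 0, 0, 0], [-0.001, 0, 0, 0, 0, 0], [-0.001, 0, 0, 0, 0, 0]]
  ]
}}

```text
clock: 8.35
tool_pos: [554.5, 19.9, 177.3]
orientation: [0.0, 0.47, 0.882, 0.0]
force: [-0.6, -1.2, -3.4]
width: 8.4
grasp_force: 89.6
```

{"method": "arm_command", "body": {
  "motion": [
    [[-0.0005, 0, 0, 0, 0, 0], [-0.001, 0, 0, 0, 0, 0], [-0.001, 0, 0, 0, 0, 0], [-0.001, 0, 0, 0, 0, 0]]
  ]
}}

```text
clock: 8.75
tool_pos: [555.0, 19.1, 177.3]
orientation: [0.0, 0.47, 0.882, 0.0]
force: [0.6, 0.3, -3.9]
width: 8.3
grasp_force: 89.6
```

{"method": "arm_command", "body": {
  "motion": [
    [[-0.0005, 0, 0, 0, 0, 0], [-0.001, 0, 0, 0, 0, 0], [-0.0015, 0, 0, 0, 0, 0], [-0.0015, 0, 0, 0, 0, 0], [-0.0015, 0, 0, 0, 0, 0]]
  ]
}}

```text
clock: 9.25
tool_pos: [555.8, 17.8, 177.3]
orientation: [-0.0, 0.47, 0.882, 0.0]
force: [-0.3, -0.2, -3.3]
width: 8.7
grasp_force: 89.6
```

{"method": "arm_command", "body": {
  "motion": [
    [[-0.0005, 0, 0, 0, 0, 0], [-0.001, 0, 0, 0, 0, 0], [-0.001, 0, 0, 0, 0, 0], [-0.001, 0, 0, 0, 0, 0]]
  ]
}}

```text
clock: 9.65
tool_pos: [556.4, 17.0, 177.3]
orientation: [-0.0, 0.47, 0.882, -0.0]
force: [-0.7, -0.7, -2.8]
width: 8.2
grasp_force: 89.6
```

{"method": "arm_command", "body": {
  "motion": [
    [[-0.0005, 0, 0, 0, 0, 0], [-0.001, 0, 0, 0, 0, 0], [-0.001, 0, 0, 0, 0, 0], [-0.001, 0, 0, 0, 0, 0]]
  ]
}}

```text
clock: 10.05
tool_pos: [556.9, 16.2, 177.3]
orientation: [-0.0, 0.47, 0.882, -0.0]
force: [0.3, 0.6, -2.7]
width: 8.2
grasp_force: 89.6
```

{"method": "arm_command", "body": {
  "motion": [
    [[-0.0005, 0, 0, 0, 0, 0], [-0.001, 0, 0, 0, 0, 0], [-0.001, 0, 0, 0, 0, 0], [-0.001, 0, 0, 0, 0, 0]]
  ]
}}

```text
clock: 10.45
tool_pos: [557.5, 15.4, 177.3]
orientation: [-0.0, 0.47, 0.882, -0.0]
force: [0.7, -0.2, -2.5]
width: 8.6
grasp_force: 89.6
```

{"method": "arm_command", "body": {
  "motion": [
    [[-0.0005, 0, 0, 0, 0, 0], [-0.001, 0, 0, 0, 0, 0], [-0.001, 0, 0, 0, 0, 0], [-0.001, 0, 0, 0, 0, 0]]
  ]
}}

```text
clock: 10.85
tool_pos: [558.1, 14.5, 177.3]
orientation: [-0.0, 0.47, 0.882, -0.0]
force: [-0.4, -0.1, -3.6]
width: 8.5
grasp_force: 89.6
```

{"method": "arm_command", "body": {
  "motion": [
    [[-0.0005, 0, 0, 0, 0, 0], [-0.001, 0, 0, 0, 0, 0], [-0.001, 0, 0, 0, 0, 0], [-0.001, 0, 0, 0, 0, 0]]
  ]
}}

```text
clock: 11.25
tool_pos: [558.6, 13.7, 177.3]
orientation: [-0.0, 0.47, 0.882, -0.0]
force: [0.1, 0.8, -2.9]
width: 9.2
grasp_force: 89.6
```

Run:
```python
from h import *
import pickle
c=get_image("scene");s=sensors.state();pickle.dump((s,c),open("g.pkl","wb"))
x0,y0=240,140;im=cv2.resize(c["img"][y0:y0+60,x0:x0+60],None,fx=10,fy=10,interpolation=cv2.INTER_CUBIC)
p=s["tool_pos"];ux=np.array([.558,-.830]);uy=np.array([.830,.558])
h=p[:2]+71.5*ux-.7*uy
for z,n in((p[2]-127,"LK"),(p[2]-127+20,"LKt"),(p[2]-47,"UK"),(p[2]-27,"UKt")): print(n,z,proj(c,np.r_[h,z]).round(1))
cv2.imwrite("pics/g.png",im)
```

```text
LK 50.285249638425455 [260.7 180.9]
LKt 70.28524963842546 [259.9 176.7]
UK 130.28524963842546 [257.4 163.5]
UKt 150.28524963842546 [256.6 158.8]
```

View pics/g.png

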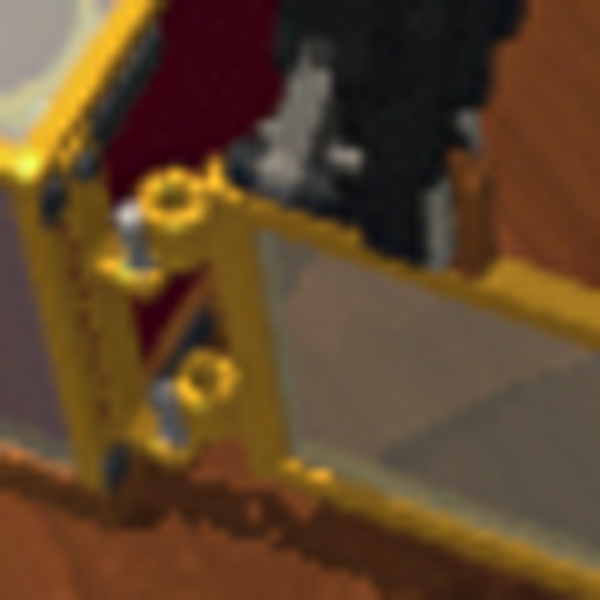

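Run:
```python
from h import *
import pickle
s,c=pickle.load(open("g.pkl","rb"));p=s["tool_pos"];ux=np.array([.558,-.830]);uy=np.array([.830,.558])
h=p[:2]+71.5*ux-.7*uy
for (u,z) in (((253.0,161.2),138),((256.7,178.6),58)):
  for b in ((0.8,1.15),(0,0)):
    q=atz(c,u[0]-b[0],u[1]-b[1],z)[:2];d=q-h;print(z,b,q.round(1),"rel knuckle: x",(d@ux).round(1),"y",(d@uy).round(1))
```

```text
138 (0.8, 1.15) [605.9 -57.1] rel knuckle: x 13.7 y 0.4
138 (0, 0) [605.9 -52.9] rel knuckle: x 10.1 y 2.8
58 (0.8, 1.15) [605.1 -57.8] rel knuckle: x 13.7 y -0.5
58 (0, 0) [605.1 -53.4] rel knuckle: x 10.1 y 1.9
```

The crop shows the knuckle tops at (257,160) and (261,178) and the pin tips at (253,161) and (257,179). The pins are about 13.7 mm ahead with y nearly aligned, so contact should come after about 1 mm.

{"method": "arm_command", "body": {
  "motion": [
    [[-0.0005, 0, 0, 0, 0, 0], [-0.001, 0, 0, 0, 0, 0], [-0.001, 0, 0, 0, 0, 0], [-0.001, 0, 0, 0, 0, 0]]
  ]
}}

```text
clock: 11.7
tool_pos: [559.1, 13.0, 177.3]
orientation: [-0.0, 0.47, 0.882, 0.0]
force: [-0.9, 0.5, -3.1]
width: 8.6
grasp_force: 89.7
```

{"method": "arm_command", "body": {
  "motion": [
    [[-0.0005, 0, 0, 0, 0, 0], [-0.0005, 0, 0, 0, 0, 0], [-0.0005, 0, 0, 0, 0, 0]]
  ]
}}

```text
clock: 12.0
tool_pos: [559.2, 12.7, 177.3]
orientation: [-0.0, 0.47, 0.882, 0.0]
force: [-2.7, 3.9, 0.1]
width: 8.8
grasp_force: 89.8
```

{"method": "arm_command", "body": {
  "motion": [
    [[-0.0005, 0, 0, 0, 0, 0], [-0.0005, 0, 0, 0, 0, 0], [-0.0005, 0, 0, 0, 0, 0]]
  ]
}}

```text
clock: 12.3
tool_pos: [559.3, 12.6, 177.3]
orientation: [-0.001, 0.47, 0.882, 0.0]
force: [-3.9, 5.3, 0.8]
width: 8.6
grasp_force: 90.1
```

Contact is felt straight along the case's x axis at about 6.6 N, so y is nearly aligned. I'll retreat, go round to the +y side and feel y.

{"method": "arm_command", "body": {
  "motion": [
    [[0.002, 0, 0, 0, 0, 0], [0.005, 0.003, 0, 0, 0, 0], [0.005, 0.009, 0, 0, 0, 0], [0.005, 0.016, 0, 0, 0, 0], [0.002, 0.018, 0, 0, 0, 0], [-0.003, 0.018, 0, 0, 0, 0], [-0.008, 0.018, 0, 0, 0, 0], [-0.0118, 0.018, 0, 0, 0, 0], [-0.0118, 0.017, 0, 0, 0, 0], [-0.0118, 0.016, 0, 0, 0, 0], [-0.0118, 0.0155, 0, 0, 0, 0], [-0.0118, 0.0155, 0, 0, 0, 0], [-0.0118, 0.0155, 0, 0, 0, 0], [-0.0118, 0.0155, 0, 0, 0, 0]]
  ]
}}

```text
clock: 13.7
tool_pos: [579.2, 11.0, 177.3]
orientation: [0.0, 0.47, 0.883, 0.0]
force: [-0.1, 0.1, -2.8]
width: 8.6
grasp_force: 89.7
```

{"method": "arm_command", "body": {
  "motion": [
    [[0, -0.0005, 0, 0, 0, 0], [0, -0.001, 0, 0, 0, 0], [0, -0.001, 0, 0, 0, 0], [0, -0.001, 0, 0, 0, 0]]
  ]
}}

```text
clock: 14.1
tool_pos: [578.4, 10.3, 177.3]
orientation: [0.0, 0.47, 0.882, 0.0]
force: [-0.0, 0.1, -2.1]
width: 8.1
grasp_force: 89.7
```

{"method": "arm_command", "body": {
  "motion": [
    [[0, -0.0005, 0, 0, 0, 0], [0, -0.0005, 0, 0, 0, 0], [0, -0.0005, 0, 0, 0, 0]]
  ]
}}

```text
clock: 14.4
tool_pos: [577.9, 10.1, 177.3]
orientation: [0.0, 0.47, 0.882, 0.0]
force: [-0.5, 0.5, -3.0]
width: 8.3
grasp_force: 89.7
```

{"method": "arm_command", "body": {
  "motion": [
    [[0, -0.0005, 0, 0, 0, 0], [0, -0.0005, 0, 0, 0, 0], [0, -0.0005, 0, 0, 0, 0]]
  ]
}}

```text
clock: 14.7
tool_pos: [577.5, 9.8, 177.3]
orientation: [-0.0, 0.47, 0.882, -0.0]
force: [0.1, 0.0, -2.9]
width: 8.4
grasp_force: 89.7
```

{"method": "arm_command", "body": {
  "motion": [
    [[0, -0.0005, 0, 0, 0, 0], [0, -0.0005, 0, 0, 0, 0], [0, -0.0005, 0, 0, 0, 0]]
  ]
}}

```text
clock: 15.0
tool_pos: [577.3, 9.6, 177.4]
orientation: [0.0, 0.47, 0.882, 0.0]
force: [1.2, 0.7, -3.2]
width: 8.5
grasp_force: 89.6
```

{"method": "arm_command", "body": {
  "motion": [
    [[0, -0.0005, 0, 0, 0, 0], [0, -0.0005, 0, 0, 0, 0], [0, -0.0005, 0, 0, 0, 0]]
  ]
}}

```text
clock: 15.3
tool_pos: [577.0, 9.3, 177.4]
orientation: [0.0, 0.47, 0.882, 0.0]
force: [2.5, 1.1, -4.0]
width: 8.9
grasp_force: 89.6
```

{"method": "arm_command", "body": {
  "motion": [
    [[0, -0.0005, 0, 0, 0, 0], [0, -0.0005, 0, 0, 0, 0], [0, -0.0005, 0, 0, 0, 0]]
  ]
}}

```text
clock: 15.6
tool_pos: [576.7, 9.1, 177.4]
orientation: [0.0, 0.47, 0.883, 0.0]
force: [4.0, 2.8, -3.3]
width: 8.4
grasp_force: 89.6
```

{"method": "arm_command", "body": {
  "motion": [
    [[0, 0.001, 0, 0, 0, 0], [0, 0.003, 0, 0, 0, 0], [0, 0.003, -0.01, 0, 0, 0], [0, 0.003, -0.02, 0, 0, 0], [0, -0.002, -0.02, 0, 0, 0], [0, -0.007, -0.02, 0, 0, 0], [0.0002, -0.0112, -0.02, 0, 0, 0], [0.0002, -0.0112, -0.02, 0, 0, 0], [0.0002, -0.0112, -0.02, 0, 0, 0], [0.0002, -0.0112, -0.02, 0, 0, 0], [0.0002, -0.0112, -0.02, 0, 0, 0]]
  ]
}}

```text
clock: 16.7
tool_pos: [566.9, 2.9, 197.2]
orientation: [-0.0, 0.47, 0.882, -0.0]
force: [0.5, 0.4, -2.8]
width: 9.1
grasp_force: 89.7
```

Run:
```python
from h import *
s=sensors.state();print(s["tool_pos"],s["force"],s["orientation"],rel([566.77,2.73,197.3],33.9))
```

```text
[566.94878084   2.92395609 197.18373288] [ 0.46041514  0.4017361  -2.76111322] [-4.54892091e-05  4.70318125e-01  8.82496946e-01 -2.34149896e-05] [-0.0001 -0.0003 -0.0001 -0.     -0.     -0.01  ]
```

{"method": "arm_command", "body": {
  "motion": [
    [[0, -0.0003, 0.003, 0, 0, 0], [0, -0.0003, 0.006, 0, 0, 0], [0, -0.0003, 0.009, 0, 0, 0], [0, -0.0003, 0.011, 0, 0, 0], [0, -0.0003, 0.012, 0, 0, 0], [0, -0.0003, 0.013, 0, 0, 0], [0, -0.0003, 0.013, 0, 0, 0], [0, -0.0003, 0.013, 0, 0, 0]]
  ]
}}

```text
clock: 17.5
tool_pos: [566.7, 2.7, 184.4]
orientation: [0.0, 0.47, 0.882, 0.0]
force: [-0.3, 0.0, -3.4]
width: 8.4
grasp_force: 89.7
```

{"method": "arm_command", "body": {
  "motion": [
    [[0, 0, 0.0005, 0, 0, 0], [0, 0, 0.001, 0, 0, 0], [0, 0, 0.001, 0, 0, 0], [0, 0, 0.001, 0, 0, 0]]
  ]
}}

```text
clock: 17.9
tool_pos: [566.6, 2.7, 183.3]
orientation: [0.0, 0.47, 0.882, -0.0]
force: [1.1, 0.2, -2.1]
width: 8.5
grasp_force: 89.7
```

{"method": "arm_command", "body": {
  "motion": [
    [[0, 0, 0.0005, 0, 0, 0], [0, 0, 0.001, 0, 0, 0], [0, 0, 0.0015, 0, 0, 0], [0, 0, 0.0015, 0, 0, 0], [0, 0, 0.0015, 0, 0, 0]]
  ]
}}

```text
clock: 18.4
tool_pos: [566.6, 2.7, 181.8]
orientation: [-0.0, 0.47, 0.882, -0.0]
force: [-0.5, 1.0, -2.7]
width: 8.2
grasp_force: 89.7
```

{"method": "arm_command", "body": {
  "motion": [
    [[0, 0, 0.0005, 0, 0, 0], [0, 0, 0.001, 0, 0, 0], [0, 0, 0.0015, 0, 0, 0], [0, 0, 0.0015, 0, 0, 0], [0, 0, 0.0015, 0, 0, 0]]
  ]
}}

```text
clock: 18.9
tool_pos: [566.6, 2.7, 180.2]
orientation: [-0.0, 0.47, 0.882, -0.0]
force: [0.4, -0.5, -2.5]
width: 8.8
grasp_force: 89.7
```

The knuckles are about 5 mm down over the pins with no resistance. I'll keep lowering.

{"method": "arm_command", "body": {
  "motion": [
    [[0, 0, 0.001, 0, 0, 0], [0, 0, 0.002, 0, 0, 0], [0, 0, 0.003, 0, 0, 0], [0, 0, 0.004, 0, 0, 0], [0, 0, 0.005, 0, 0, 0], [0, 0, 0.005, 0, 0, 0], [0, 0, 0.005, 0, 0, 0]]
  ]
}}

```text
clock: 19.6
tool_pos: [566.6, 2.7, 175.3]
orientation: [-0.0, 0.47, 0.882, -0.0]
force: [-0.3, 0.3, -2.3]
width: 9.1
grasp_force: 89.7
```

{"method": "arm_command", "body": {
  "motion": [
    [[0, 0, 0.001, 0, 0, 0], [0, 0, 0.002, 0, 0, 0], [0, 0, 0.003, 0, 0, 0], [0, 0, 0.004, 0, 0, 0], [0, 0, 0.005, 0, 0, 0], [0, 0, 0.005, 0, 0, 0], [0, 0, 0.005, 0, 0, 0]]
  ]
}}

```text
clock: 20.3
tool_pos: [566.6, 2.7, 170.3]
orientation: [-0.0, 0.47, 0.882, -0.0]
force: [-0.2, -1.2, -2.4]
width: 8.4
grasp_force: 89.7
```

{"method": "arm_command", "body": {
  "motion": [
    [[0, 0, 0.001, 0, 0, 0], [0, 0, 0.002, 0, 0, 0], [0, 0, 0.003, 0, 0, 0], [0, 0, 0.004, 0, 0, 0], [0, 0, 0.004, 0, 0, 0], [0, 0, 0.004, 0, 0, 0], [0, 0, 0.004, 0, 0, 0]]
  ]
}}

```text
clock: 21.0
tool_pos: [566.7, 2.7, 166.3]
orientation: [0.0, 0.47, 0.882, 0.0]
force: [0.1, 0.8, -2.9]
width: 8.8
grasp_force: 89.7
```

{"method": "arm_command", "body": {
  "motion": [
    [[0, 0, 0.001, 0, 0, 0], [0, 0, 0.002, 0, 0, 0], [0, 0, 0.002, 0, 0, 0], [0, 0, 0.002, 0, 0, 0]]
  ]
}}

```text
clock: 21.4
tool_pos: [566.6, 2.7, 164.2]
orientation: [-0.0, 0.47, 0.882, -0.0]
force: [-0.0, 0.7, -3.2]
width: 8.6
grasp_force: 89.7
```

{"method": "arm_command", "body": {
  "motion": [
    [[0, 0, 0.0005, 0, 0, 0], [0, 0, 0.001, 0, 0, 0], [0, 0, 0.001, 0, 0, 0], [0, 0, 0.001, 0, 0, 0]]
  ]
}}

```text
clock: 21.8
tool_pos: [566.6, 2.7, 163.3]
orientation: [-0.0, 0.47, 0.882, -0.0]
force: [-0.8, 1.1, -2.5]
width: 8.7
grasp_force: 89.7
```

{"method": "arm_command", "body": {
  "motion": [
    [[0, 0, 0.0005, 0, 0, 0], [0, 0, 0.0005, 0, 0, 0], [0, 0, 0.0005, 0, 0, 0]]
  ]
}}

```text
clock: 22.1
tool_pos: [566.7, 2.8, 163.0]
orientation: [0.0, 0.47, 0.882, 0.0]
force: [-2.2, 0.7, 1.2]
width: 8.7
grasp_force: 90.4
```

The underside touches home at TCP z 163.0, exactly as predicted, with the weight taken up. I'll open slightly to a cage around the handle and rise 13 mm, so the fingers clear the showcase top when the door is shut.

{"method": "arm_command", "body": {
  "motion": [
    [[0, 0, 0, 0, 0, 0], [0, 0, 0, 0, 0, 0], [0, 0, 0, 0, 0, 0], [0, 0, 0, 0, 0, 0], [0, 0, 0, 0, 0, 0], [0, 0, -0.004, 0, 0, 0], [0, 0, -0.009, 0, 0, 0], [0, 0, -0.013, 0, 0, 0], [0, 0, -0.013, 0, 0, 0], [0, 0, -0.013, 0, 0, 0]]
  ],
  "jaw": 0.2,
  "grip_force": 20
}}

```text
clock: 23.1
tool_pos: [566.7, 2.7, 176.0]
orientation: [0.0, 0.47, 0.882, 0.0]
force: [-1.4, -1.6, -0.5]
width: 16.9
grasp_force: 0.0
```

Run:
```python
from h import *
s=sensors.state();print(s["tool_pos"],s["force"],s["width"],s["joint_positions"])
A=np.radians
for f0,seq in ((0,range(2,41,2)),(40,range(42,81,2)),(80,range(81,91))):
  hv=np.array([71.5,0.7]); rows=[]
  # successive calls start with the tool frame turned by f0, where the hinge is again at (-71.5,-0.7)
  for f in seq:
    r=A(f-f0);v=np.array([hv[0]*np.cos(r)+hv[1]*np.sin(r),-hv[0]*np.sin(r)+hv[1]*np.cos(r)])-hv
    rows.append([round(v[0]/1000,4),round(v[1]/1000,4),0,0,0,-(f-f0)])
  print(rows)
c=get_image("scene");x0,y0=235,130;cv2.imwrite("pics/h.png",cv2.resize(c["img"][y0:y0+75,x0:x0+100],None,fx=8,fy=8,interpolation=cv2.INTER_CUBIC))
```

```text
[566.70748992   2.68954129 175.99685215] [-1.38701743 -1.55202642 -0.51473037] 16.945591138403074 [ 2.10378448e-03  3.23089960e-01  1.81256286e+00 -9.30983414e-06
  1.00553771e+00 -5.89284360e-01]
[[np.float64(-0.0), np.float64(-0.0025), 0, 0, 0, -2], [np.float64(-0.0001), np.float64(-0.005), 0, 0, 0, -4], [np.float64(-0.0003), np.float64(-0.0075), 0, 0, 0, -6], [np.float64(-0.0006), np.float64(-0.01), 0, 0, 0, -8], [np.float64(-0.001), np.float64(-0.0124), 0, 0, 0, -10], [np.float64(-0.0014), np.float64(-0.0149), 0, 0, 0, -12], [np.float64(-0.002), np.float64(-0.0173), 0, 0, 0, -14], [np.float64(-0.0026), np.float64(-0.0197), 0, 0, 0, -16], [np.float64(-0.0033), np.float64(-0.0221), 0, 0, 0, -18], [np.float64(-0.0041), np.float64(-0.0245), 0, 0, 0, -20], [np.float64(-0.0049), np.float64(-0.0268), 0, 0, 0, -22], [np.float64(-0.0059), np.float64(-0.0291), 0, 0, 0, -24], [np.float64(-0.0069), np.float64(-0.0314), 0, 0, 0, -26], [np.float64(-0.008), np.float64(-0.0336), 0, 0, 0, -28], [np.float64(-0.0092), np.float64(-0.0358), 0, 0, 0, -30], [np.float64(-0.0105), np.float64(-0.038), 0, 
[... 1251 characters left out ...]
0.0422), 0, 0, 0, -36], [np.float64(-0.0147), np.float64(-0.0442), 0, 0, 0, -38], [np.float64(-0.0163), np.float64(-0.0461), 0, 0, 0, -40]]
[[np.float64(0.0), np.float64(-0.0012), 0, 0, 0, -1], [np.float64(-0.0), np.float64(-0.0025), 0, 0, 0, -2], [np.float64(-0.0001), np.float64(-0.0037), 0, 0, 0, -3], [np.float64(-0.0001), np.float64(-0.005), 0, 0, 0, -4], [np.float64(-0.0002), np.float64(-0.0062), 0, 0, 0, -5], [np.float64(-0.0003), np.float64(-0.0075), 0, 0, 0, -6], [np.float64(-0.0004), np.float64(-0.0087), 0, 0, 0, -7], [np.float64(-0.0006), np.float64(-0.01), 0, 0, 0, -8], [np.float64(-0.0008), np.float64(-0.0112), 0, 0, 0, -9], [np.float64(-0.001), np.float64(-0.0124), 0, 0, 0, -10]]
```

{"method": "arm_command", "body": {
  "motion": [
    [[0, -0.0012, 0, 0, 0, -1], [0, -0.0025, 0, 0, 0, -2], [-0.0001, -0.0037, 0, 0, 0, -3], [-0.0001, -0.005, 0, 0, 0, -4], [-0.0003, -0.0075, 0, 0, 0, -6], [-0.0006, -0.01, 0, 0, 0, -8], [-0.001, -0.0124, 0, 0, 0, -10], [-0.0014, -0.0149, 0, 0, 0, -12], [-0.002, -0.0173, 0, 0, 0, -14], [-0.0026, -0.0197, 0, 0, 0, -16], [-0.0033, -0.0221, 0, 0, 0, -18], [-0.0041, -0.0245, 0, 0, 0, -20], [-0.0049, -0.0268, 0, 0, 0, -22], [-0.0059, -0.0291, 0, 0, 0, -24], [-0.0069, -0.0314, 0, 0, 0, -26], [-0.008, -0.0336, 0, 0, 0, -28], [-0.0092, -0.0358, 0, 0, 0, -30]]
  ]
}}

```text
clock: 24.85
tool_pos: [542.0, -25.0, 175.8]
orientation: [0.0, 0.225, 0.974, 0.0]
force: [0.3, -0.2, -0.1]
width: 17.2
grasp_force: 0.1
```

{"method": "arm_command", "body": {
  "motion": [
    [[-0.0001, -0.0025, 0, 0, 0, -2], [-0.0001, -0.005, 0, 0, 0, -4], [-0.0003, -0.0075, 0, 0, 0, -6], [-0.0006, -0.01, 0, 0, 0, -8], [-0.001, -0.0124, 0, 0, 0, -10], [-0.0014, -0.0149, 0, 0, 0, -12], [-0.002, -0.0173, 0, 0, 0, -14], [-0.0026, -0.0197, 0, 0, 0, -16], [-0.0033, -0.0221, 0, 0, 0, -18], [-0.0041, -0.0245, 0, 0, 0, -20], [-0.0049, -0.0268, 0, 0, 0, -22], [-0.0059, -0.0291, 0, 0, 0, -24], [-0.0069, -0.0314, 0, 0, 0, -26], [-0.008, -0.0336, 0, 0, 0, -28], [-0.0092, -0.0358, 0, 0, 0, -30]]
  ]
}}

```text
clock: 26.35
tool_pos: [534.4, -61.2, 175.8]
orientation: [-0.0, -0.035, 0.999, 0.0]
force: [0.9, -0.1, -0.3]
width: 16.7
grasp_force: 0.1
```

Run:
```python
from h import *
s=sensors.state();print(s["tool_pos"],s["force"],s["width"],s["joint_positions"][5])
ux=np.array([.5577,-.83]);uy=np.array([.83,.5577]);H=np.array([566.77,2.73])+71.5*ux-.7*uy
d=s["tool_pos"][:2]-H;print("phi",np.degrees(np.arctan2(-d@uy,-d@ux)),"r",np.linalg.norm(d))
```

```text
[534.44627061 -61.19659701 175.77555666] [ 0.85707491 -0.14972284 -0.28109875] 16.701098616017013 -1.7576938517450456
phi 59.45096600723559 r 71.74081236689823
```

{"method": "arm_command", "body": {
  "motion": [
    [[-0.0001, -0.0025, 0, 0, 0, -2], [-0.0001, -0.005, 0, 0, 0, -4], [-0.0003, -0.0075, 0, 0, 0, -6], [-0.0006, -0.01, 0, 0, 0, -8], [-0.001, -0.0124, 0, 0, 0, -10], [-0.0014, -0.0149, 0, 0, 0, -12], [-0.002, -0.0173, 0, 0, 0, -14], [-0.0026, -0.0197, 0, 0, 0, -16], [-0.0033, -0.0221, 0, 0, 0, -18], [-0.0041, -0.0245, 0, 0, 0, -20], [-0.0045, -0.0256, 0, 0, 0, -21], [-0.0049, -0.0268, 0, 0, 0, -22], [-0.0054, -0.028, 0, 0, 0, -23], [-0.0059, -0.0291, 0, 0, 0, -24], [-0.0064, -0.0302, 0, 0, 0, -25], [-0.0069, -0.0314, 0, 0, 0, -26], [-0.0075, -0.0325, 0, 0, 0, -27], [-0.008, -0.0336, 0, 0, 0, -28]]
  ]
}}

```text
clock: 28.15
tool_pos: [544.9, -94.2, 175.8]
orientation: [0.0, -0.275, 0.961, -0.0]
force: [-0.3, 0.7, 0.4]
width: 16.8
grasp_force: 0.1
```

{"method": "arm_command", "body": {
  "motion": [
    [[0, -0.0006, 0, 0, 0, -0.5], [0, -0.0012, 0, 0, 0, -1], [0, -0.0018, 0, 0, 0, -1.5], [0, -0.0025, 0, 0, 0, -2], [0, -0.0025, 0, 0, 0, -2]]
  ]
}}

```text
clock: 28.65
tool_pos: [546.2, -96.3, 175.8]
orientation: [0.0, -0.292, 0.957, -0.0]
force: [-0.1, 0.1, -0.2]
width: 17.3
grasp_force: 0.1
```

{"method": "arm_command", "body": {
  "motion": [
    [[0, -0.0005, 0, 0, 0, 0], [0, -0.001, 0, 0, 0, 0], [0, -0.001, 0, 0, 0, 0]]
  ]
}}

```text
clock: 28.95
tool_pos: [546.7, -97.1, 175.8]
orientation: [-0.0, -0.291, 0.957, -0.0]
force: [-0.4, 0.1, -1.3]
width: 17.1
grasp_force: 0.1
```

{"method": "arm_command", "body": {
  "motion": [
    [[0, -0.0005, 0, 0, 0, 0], [0, -0.001, 0, 0, 0, 0], [0, -0.001, 0, 0, 0, 0]]
  ]
}}

```text
clock: 29.25
tool_pos: [547.2, -97.9, 175.8]
orientation: [-0.0, -0.291, 0.957, -0.0]
force: [-0.3, 0.5, -0.9]
width: 17.3
grasp_force: 0.1
```

{"method": "arm_command", "body": {
  "motion": [
    [[0, -0.0005, 0, 0, 0, 0], [0, -0.001, 0, 0, 0, 0], [0, -0.001, 0, 0, 0, 0]]
  ]
}}

```text
clock: 29.55
tool_pos: [547.8, -98.8, 175.8]
orientation: [0.0, -0.291, 0.957, -0.0]
force: [-0.3, 0.1, -0.4]
width: 17.6
grasp_force: 0.1
```

{"method": "arm_command", "body": {
  "motion": [
    [[0, -0.0005, 0, 0, 0, 0], [0, -0.001, 0, 0, 0, 0], [0, -0.001, 0, 0, 0, 0]]
  ]
}}

```text
clock: 29.85
tool_pos: [548.4, -99.6, 175.8]
orientation: [0.0, -0.291, 0.957, -0.0]
force: [-0.5, -0.1, 0.1]
width: 16.7
grasp_force: 0.1
```

{"method": "arm_command", "body": {
  "motion": [
    [[0, -0.0005, 0, 0, 0, 0], [0, -0.0005, 0, 0, 0, 0], [0, -0.0005, 0, 0, 0, 0]]
  ]
}}

```text
clock: 30.15
tool_pos: [548.6, -100.0, 175.8]
orientation: [0.0, -0.291, 0.957, -0.0]
force: [-0.4, -0.4, 0.3]
width: 17.4
grasp_force: 0.1
```

{"method": "arm_command", "body": {
  "motion": [
    [[0, -0.0005, 0, 0, 0, 0], [0, -0.0005, 0, 0, 0, 0], [0, -0.0005, 0, 0, 0, 0]]
  ]
}}

```text
clock: 30.45
tool_pos: [548.8, -100.3, 175.8]
orientation: [-0.0, -0.291, 0.957, 0.0]
force: [-1.6, 0.1, 0.4]
width: 16.9
grasp_force: 0.5
```

{"method": "arm_command", "body": {
  "motion": [
    [[0, -0.0005, 0, 0, 0, 0], [0, -0.0005, 0, 0, 0, 0], [0, -0.0005, 0, 0, 0, 0]]
  ]
}}

```text
clock: 30.75
tool_pos: [549.0, -100.4, 175.8]
orientation: [-0.0, -0.291, 0.957, 0.0]
force: [-2.4, 4.2, 2.6]
width: 17.4
grasp_force: 2.3
```

{"method": "arm_command", "body": {
  "motion": [
    [[0, -0.0005, 0, 0, 0, 0], [0, -0.0005, 0, 0, 0, 0], [0, -0.0005, 0, 0, 0, 0]]
  ]
}}

```text
clock: 31.05
tool_pos: [549.0, -100.5, 175.8]
orientation: [-0.0, -0.291, 0.957, 0.001]
force: [-2.8, 6.1, 3.3]
width: 16.8
grasp_force: 3.4
```

The door is firmly against the stop, with a reaction of about 6.7 N. I'll back off to the cage middle and rise clear.

{"method": "arm_command", "body": {
  "motion": [
    [[0, 0.0005, 0, 0, 0, 0], [0, 0.0015, 0, 0, 0, 0], [0, 0.0025, 0, 0, 0, 0], [0, 0.0038, 0, 0, 0, 0], [0, 0.0045, 0, 0, 0, 0], [0, 0.0045, 0, 0, 0, 0], [0, 0.0045, -0.005, 0, 0, 0], [0, 0.0045, -0.015, 0, 0, 0], [0, 0.0045, -0.03, 0, 0, 0], [0, 0.0045, -0.05, 0, 0, 0], [0, 0.0045, -0.08, 0, 0, 0], [0, 0.0045, -0.12, 0, 0, 0], [0, 0.0045, -0.16, 0, 0, 0], [0, 0.0045, -0.16, 0, 0, 0], [0, 0.0045, -0.16, 0, 0, 0], [0, 0.0045, -0.16, 0, 0, 0]]
  ]
}}

```text
clock: 32.65
tool_pos: [546.4, -97.4, 335.2]
orientation: [-0.001, -0.291, 0.957, 0.0]
force: [0.8, -0.5, -0.6]
width: 17.5
grasp_force: 0.0
```

Run:
```python
from h import *
s=sensors.state();print(s["clock"],s["tool_pos"],s["force"])
c=get_image("scene");w=wcam()
A=cv2.resize(c["img"][70:205,170:330],None,fx=2.8,fy=2.8,interpolation=cv2.INTER_CUBIC)
B=cv2.resize(w["img"],(512,320))
B=B[:, 80:430]
H=np.zeros((600,800,3),np.uint8);H[:378,:448]=A;H[:320,450:800]=B
D=cv2.resize(c["img"][150:300,200:400],(296,222));H[378:600,:296]=D
cv2.imwrite("pics/end.png",H)
```

```text
32.65 [546.37405713 -97.36645971 335.1519881 ] [ 0.8158178  -0.5497831  -0.55625367]
```

View pics/end.png

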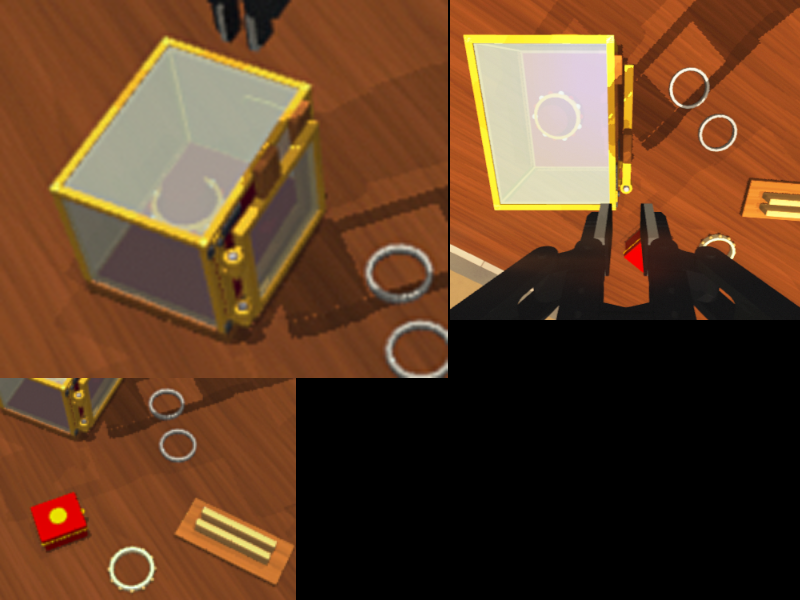

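The door is hung with both pins through the knuckles, at about (233,256) and (242,308) in the crop. It is shut, parallel to the front and against the stop. The bangles and red box have not moved, and the gripper is clear.

```bash
python3 -c "
from cell import finish_job
print(finish_job())"
```

```text
the job is handed in; nothing more can be done
None
```

The door hangs fully home on both hinge pins, is shut against the stop, and has been let go; the bangles and red box were left in place, and I handed the job in at about 33 s.

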